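# Take the long objective off the microscope turret

## Robot

A 6-joint arm with a two-finger parallel gripper is mounted at the origin on a cart in front of the work surface, level with it; the furniture and walls round the work are solid. World frame = base frame: x ahead of the robot, y to its left, z up, the work surface at z = 0. Lengths are in m, angles in rad, forces in N, time in s.
With the tool pointing down it reaches from about 0.425 to 0.95 m from the base axis. Payload 3.5 kg.
Tool frame: the origin (TCP) lies midway between the tips of the shut fingers; the grasp point (between the pads) lies 19 mm behind it; x points along the fingers, z is the direction in which the jaws open and shut, and the axes are right-handed (so a half turn about x gives the same grasp; the last joint's range is limited). The gripper opens to 85 mm and grips with 20 to 120 N. Pads are 22 mm wide; open, the fingers measure 114 mm over their backs; the gripper's body (76 mm by 85 mm) begins 54 mm behind the grasp point. The pads swing forward as they close: fully open they stand 13 mm farther back than shut.
Start: joints at [1.117, 0.286, 1.577, -0, 1.279, -0.15], TCP at [0.202, 0.644, 0.231] pointing down, gripper open.
Joint ranges: [-2.77, 2.77], [-0.9, 2.22], [0.21, 2.48], [-1.53, 4.67], [0.24, 2.81], [-2.84, 2.84]. Speed limits (rad/s): [2.79, 2.79, 3.14, 3.14, 3.14, 3.14].

## Interface

Orientations are given as a unit quaternion [x, y, z, w].
In Python, from plant import readout, eyes, ctrl gives the robot as it stands.
- The arm moves only by the tool move_arm, never from a script. Its argument "commands" is a list of rows, each a list of 7 numbers: the turn, a rotation vector about the world's x, y, z in rad, then the shift along the world's x, y, z in mm, then the closure in counts, from 0 (fully open) to 255 (shut). A call has 1 to 12 rows; each row is the pose to reach, as a shift and turn from the pose measured when the call began; what a row does not reach only later rows make up. A row lasts 1/10 s, in which the tool goes at most 50 mm and 8.59 degrees, less where a joint would pass 70% of its speed; a pose out of reach is approached as far as the arm can. A call with a gripper value outside its range is refused whole. The fingers move at their own pace and stop on an object; "newtons" is the grip in N (left out, the last holds). Time passes only in rows, so rows that repeat a pose let the fingers close. It gives the time, the measured TCP pose, the force and the opening at its end, in the units of the state.
- readout.get_state(): the state, without advancing time (a new reading comes with each control period).
- eyes.read_camera(name): name is "scene" or "top"; returns a dict with "color" (384x512x3 uint8, red, green, blue), "depth" (384x512 float32, m along the optical axis (not along the pixel's ray), 0 where there is no reading), "K" (3x3 intrinsics, pixels), "eye" and "attitude" of the camera in the world. Camera axes: x right, y down, z forward; pixel columns grow to the right and rows downward; lengths in m; the calibration is good to about 2 mm. A picture is of the moment at which its call begins.
- ctrl.sign_off(): hands the job in, once; it reports no verdict.
The state is a dict: "time": time; "qpos": joint angles; "dq": joint speeds; "joint_efforts": joint torques, N m; "eef_pos": TCP position; "tcp_rot": TCP orientation; "contact_force": force on the tool from outside, world axes, zero at the start; "wrist_torque": the same for the moment, N m; "opening": opening from 0.0 (shut) to 1.0 (fully open).
Only numpy, scipy, OpenCV 4.12 (cv2) and the standard library are available. Lean on these libraries where they do the work, as an engineer would, in place of code of your own. Each camera call takes 0.05 s, during which the arm holds its last target.

## Task

Take the long objective (the tallest, with the knurled collar) off the microscope for cleaning: first slide the lamp dimmer right down to off so that the open port does not glare, then turn the turret by its black ribs, never by the objectives, until the long objective clicks in at the front of the microscope. Unscrew it there, lift it out and set it down gently, standing upright on its mount in the glass dish. Leave the other three objectives screwed in and the things round about where they are.

Things in the scene. Friction and masses are not known exactly. Their poses are not given: they have to be found in the camera images.
- microscope: Compact inverted microscope, fixed: white base (x -0.155 to 0.145, y -0.10 to 0.10, 45 mm high), black turret on it, white column at the back (x 0.10 to 0.145, y -0.06 to 0.06) up to z = 0.245. Origin: on the turret axis at bench level; x to its back, y to its left when you face it as the robot does, z up. It stands turned 0.15 to 0.55 rad anticlockwise, its front (-x) towards the robot.
- stage_hole (a point): Centre of the 40 mm viewing hole in the black stage plate, a fixed plate over the back of the turret (microscope x 0.020 to 0.128, y -0.095 to 0.095, z 0.151 to 0.158), at the plate's top. The objective at the rear place stands under the hole and can be neither gripped nor taken off there.
- turret (a joint): Turret angle about the microscope's z (rad, + anticlockwise from above). 0 at the start: places at front, left, rear and right. Clicks at -1.57, 0, 1.57 and 3.14 (about 0.25 N m to turn out of a click, little between; it pulls in over the last 5 degrees), stops at -1.83 and 3.40. The objective at the left comes to the front at +1.57, the right one at -1.57, the rear one only at +3.14.
- turret_hub (a point): Turret axis at the top of the turret plate, z = 0.062. Black plate 150 mm across with four objective places 52 mm from the axis, 90 degrees apart, and an upright rib midway between each two. Each place has a threaded boss, 40 mm across, whose top (the seat of the flanges) is at z = 0.076; the hub is 32 mm across up to z = 0.072.
- change_place (a point): Fixed point of the microscope: the objective-changing place at the front, on the axis of the socket that is clicked there, at the height of its seat (0.052 in front of the turret axis, z = 0.076).
- dimmer_grip (a point): Middle of the grip of the lamp dimmer on the front of the base: grey upright fin, 20 mm (microscope x) by 10 mm (microscope y), from z = 0.0475 to 0.0675, this point at z = 0.0595; the deck below is at z = 0.0465. It slides along microscope y in a black panel with a white wedge that widens towards bright.
- dimmer (a joint): Position of the lamp dimmer (m) along microscope +y: 0 = off (the -y end of the slot, beside the narrow end of the white wedge), 0.07 = full (the +y end, wide end of the wedge). It stops at both ends, moves with about 1.2 N and stays where it is left.
- objective_long: Long objective, to be taken off: tallest of the four, satin aluminium, about 160 g. Origin: centre of the mount's underside, z along the axis to the front lens, up while mounted (origin then at z = 0.063). From the origin: brass threaded mount to 13 mm, flange 35.6 across to 17, knurled collar 33 across at 24 to 33, smooth barrel 27 across at 33 to 57, nose cone to 71 mm.
- long_barrel (a point): Middle of the long objective's smooth barrel (27 mm across), 45 mm above its origin: grip here. To take it off turn it anticlockwise from above: it climbs 3 mm, the quick thread lets go after about 115 degrees (stop at about 155; several grasps may be needed), then lift straight up 14 mm or more. Screwed in it cannot be pulled out.
- long_mount (a point): Centre of the flat underside of the long objective's mount (same point as its origin), brass, 21.6 mm across, with two thread stubs 29 mm across. It stands by itself on this flat end; it topples if tilted by more than about 17 degrees.
- objective_mid: Middle-sized objective, 55 mm in all, 30 mm barrel with a nose cone; stays mounted. Same mount, flange and origin as the long one.
- objective_slim: Slim plain cylindrical objective, 47 mm in all, 23.6 mm barrel; stays mounted. Same mount, flange and origin as the long one.
- objective_short: Short wide objective with a large front lens, 37 mm in all, 31 mm barrel; at the start always at the front place; stays mounted. Same mount, flange and origin as the long one.
- dish: Round open glass dish with a disc of lens tissue in it, 100 mm across, 16 mm high, wall 3 mm, floor 3 mm thick, loose, 90 g. Origin: centre of its underside.
- amber_bottle: Bystander: 50 ml amber glass bottle, 42 mm across, 84 mm high. Origin: centre of its underside.
- white_jar: Bystander near the dish: white jar, 49 mm across, 52 mm high. Origin: centre of its underside.
- small_pot: Bystander: small cream pot, 36 mm across, 33 mm high. Origin: centre of its underside.
- tape_roll: Bystander: roll of tape, 52 mm across, 18 mm high. Origin: centre of its underside.
- squeeze_bottle: Bystander: white squeeze bottle, 49 mm across, 107 mm high. Origin: centre of its underside.
- rib_a (a point): Grip point of one of the four upright ribs for turning the turret; at the start it is at the front right of the turret, midway between two objective places. Black, 26 mm radially (70 to 96 mm from the turret axis) by 12 mm along the rim, top at z = 0.104; this point lies 83 mm from the axis at z = 0.092 and moves with the turret.
- rib_b (a point): Grip point of one of the four upright ribs for turning the turret; at the start it is at the front left, midway between two objective places. Black, 26 mm radially (70 to 96 mm from the turret axis) by 12 mm along the rim, top at z = 0.104; this point lies 83 mm from the axis at z = 0.092 and moves with the turret.
- rib_c (a point): Grip point of one of the four upright ribs for turning the turret; at the start it is at the rear left, midway between two objective places. Black, 26 mm radially (70 to 96 mm from the turret axis) by 12 mm along the rim, top at z = 0.104; this point lies 83 mm from the axis at z = 0.092 and moves with the turret.
- rib_d (a point): Grip point of one of the four upright ribs for turning the turret; at the start it is at the rear right, midway between two objective places. Black, 26 mm radially (70 to 96 mm from the turret axis) by 12 mm along the rim, top at z = 0.104; this point lies 83 mm from the axis at z = 0.092 and moves with the turret.

How it is judged:
On the way, in this order (a step that is already met when the one before it is completed fails the run):
1. the lamp dimmer is slid down to off (value of joint dimmer below 0.004 m), for 0.2 s.
2. the turret is turned until the long objective, still screwed in, is clicked at the front place (horizontal distance between objective_long and change_place below 0.006 m and height (world z) of objective_long below 0.068 m), for 0.3 s.
3. the long objective is unscrewed and lifted clear of its socket there (height (world z) of objective_long above 0.095 m), for 0.1 s.
At the end, for the whole second after the job is handed in: The long objective stands upright (within 0.12 rad), mount down, at rest on the floor of the dish, its axis within 32 mm of the dish's centre; the dimmer is at off (within 5 mm); the other three objectives are still screwed in (height within 5 mm of seated) (horizontal distance between objective_long and dish below 0.032 m and z of objective_long in the frame of dish between 0 and 0.009 m and angle between objective_long's own z axis and vertical below 0.12 rad and linear speed of objective_long below 0.02 m/s and angle between dish's own z axis and vertical below 0.1 rad and value of joint dimmer below 0.005 m and height (world z) of objective_mid between 0.058 and 0.068 m and height (world z) of objective_slim between 0.058 and 0.068 m and height (world z) of objective_short between 0.058 and 0.068 m); the robot touches nothing.
It fails at once if another objective is pushed or gripped (more than 5 N by fingers or arm) (contact force between any of the fingers, the arm and objective_mid above 5 N or contact force between any of the fingers, the arm and objective_slim above 5 N or contact force between any of the fingers, the arm and objective_short above 5 N).
It fails at once if the long objective is pushed or gripped (more than 5 N) while it is in the turret more than 15 mm from the front place (contact force between any of the fingers, the arm and objective_long above 5 N and horizontal distance between objective_long and change_place between 0.015 and 0.11 m and height (world z) of objective_long between 0.058 and 0.068 m).
It fails at once if another objective is unscrewed by more than 5 mm (height (world z) of any of objective_mid, objective_slim, objective_short above 0.068 m).
It fails at once if the long objective is let fall (faster than 0.4 m/s, out of the fingers) (linear speed of objective_long above 0.4 m/s and contact force between the fingers and objective_long below 0.05 N).
It fails at once if a bystander is shifted by more than 30 mm or tipped over (distance of any of amber_bottle, white_jar, small_pot, tape_roll, squeeze_bottle from where it was at the start of the episode above 0.03 m or angle between any of amber_bottle, white_jar, small_pot, tape_roll, squeeze_bottle's own z axis and vertical above 0.5 rad).
It also fails if it takes over 72 s, if anything falls off the work surface, if the arm or the gripper's body presses on something with over 40 N, if the wrist force passes 120 N, or if a joint passes its speed limit or range.

## Working session

There is one attempt and no reset: what is moved stays moved. The work goes in short steps, Python scripts to look and compute and a tool call to move; the robot and the scene stay as the last step left them, time stands still between calls to the robot, and variables do not carry over. Pictures are saved under pics/ and viewed, and the job is handed in when it is done.

Besides the shell and the picture viewer there is one more tool, called after "Request:" as name(argument=value, ...) on one line, values as JSON. move_arm: Moves the arm, as the interface text tells. Its arguments: {"type":"object","properties":{"commands":{"type":"array"},"newtons":{"type":"number"}},"required":["commands"]}

```bash
mkdir -p pics; ls; cat > h.py <<'E'
import numpy as np, cv2
from plant import readout, eyes, ctrl
from scipy.spatial.transform import Rotation as R
def cam(n):
    c=eyes.read_camera(n); return c
def save(c,name,s=1.5):
    cv2.imwrite('pics/'+name,cv2.resize(c['color'][:,:,::-1],None,fx=s,fy=s,interpolation=cv2.INTER_CUBIC))
def rot(c):
    a=np.array(c['attitude'],float)
    return a if a.shape==(3,3) else R.from_quat(a).as_matrix()
def ray(c,u,v,z):
    d=rot(c)@np.linalg.inv(c['K'])@np.array([u,v,1.0]); e=np.array(c['eye'])
    return e+d*(z-e[2])/d[2]
def cloud(c):
    h,w=c['depth'].shape; v,u=np.mgrid[:h,:w]
    p=np.stack([u,v,np.ones_like(u)],-1)@np.linalg.inv(c['K']).T*c['depth'][...,None]
    return p@rot(c).T+np.array(c['eye'])
def proj(c,P):
    q=(np.atleast_2d(P)-np.array(c['eye']))@rot(c); q=q@np.array(c['K']).T
    return q[:,:2]/q[:,2:]
E
python3 - <<'E'
from h import *
s=readout.get_state()
for k in s: print(k,s[k])
for n in('scene','top'):
    c=cam(n); save(c,n+'0.png'); print(n,c['K'],c['eye'],c['attitude'],(c['depth']>0).mean())
E
```

```text
pics
time 0.0
qpos [ 1.11700715e+00  2.87180086e-01  1.57820000e+00 -3.16511196e-06
  1.27858961e+00 -1.50005507e-01]
dq [-0.00058059  0.00107413  0.00028288  0.00087364 -0.00057522 -0.0007855 ]
joint_efforts [ 5.63388312e-04 -4.05997288e+01 -2.92617667e+01 -1.49749030e-04
  6.04251181e-03 -2.24301226e-05]
eef_pos [0.20159603 0.64349623 0.22992511]
tcp_rot [-0.41898068  0.57064051  0.4181974   0.56915335]
contact_force [-0.26223248  0.15236418 -0.42251519]
wrist_torque [ 0.05086384 -0.02874037 -0.01981049]
opening 0.9987930957042515
scene [[394.78035269   0.         258.95573309]
 [  0.         394.78035269 184.31728863]
 [  0.           0.           1.        ]] [-0.2963995  -0.4704173   0.61424455] [ 0.77104694 -0.34599637  0.23311208 -0.48107368] 0.99615478515625
top [[368.81136231   0.         252.54680579]
 [  0.         368.81136231 190.91044739]
 [  0.           0.           1.        ]] [0.34831505 0.18788108 1.26956205] [-0.70248161  0.70832156 -0.04866354  0.04931552] 0.9959818522135416
```

View pics/scene0.png

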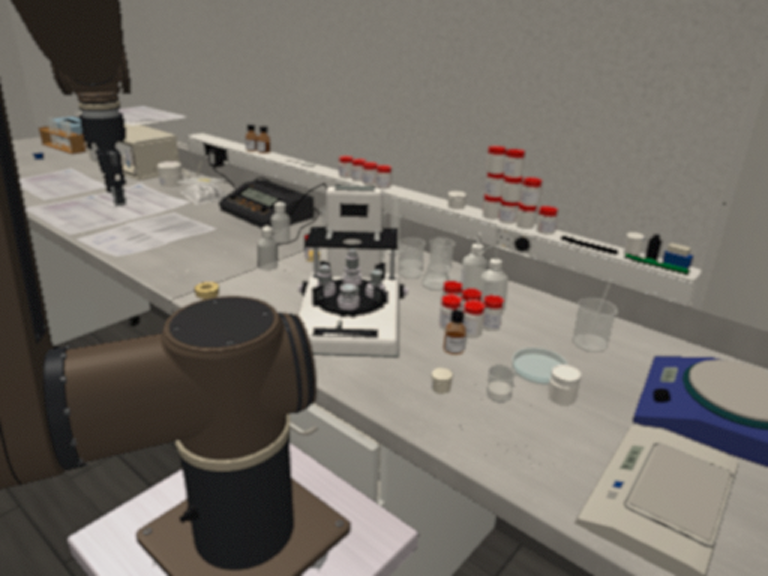

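View pics/top0.png

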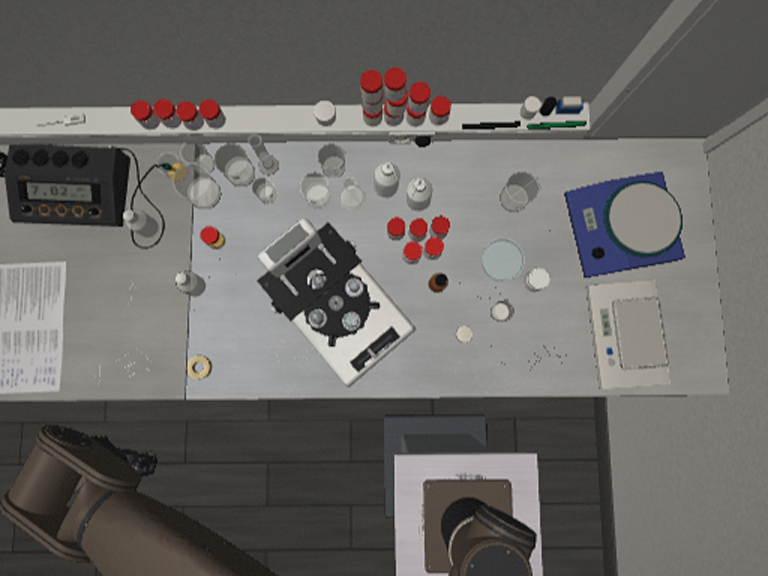

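The top view shows the microscope at about (335,300) and the dish at (503,260), with a jar at (538,279), a glass at (500,311), an amber bottle at (438,282) and the pot at (464,334). I'll zoom in on these.

```bash
python3 - <<'E'
from h import *
c=cam('top'); im=c['color'][130:270,160:300]; 
cv2.imwrite('pics/topz.png',cv2.resize(im[:,:,::-1],None,fx=4.2,fy=4.2,interpolation=cv2.INTER_CUBIC))
s=cam('scene'); im=s['color'][115:245,190:330]
cv2.imwrite('pics/scz.png',cv2.resize(im[:,:,::-1],None,fx=4.2,fy=4.2,interpolation=cv2.INTER_CUBIC))
np.savez('c0.npz',top=cloud(c),sc=cloud(s))
# heights map peaks in microscope
P=cloud(c)
for (u,v) in [(335,173),(358,174),(335,187),(292,222),(309,207)]:
    print(u,v,P[v,u])
for (u,v) in [(212,186),(236,191),(211,212),(234,213),(223,201)]: print(u,v,P[v-2:v+3,u-2:u+3,2].max(), P[v,u])
E
```

```text
335 173 [ 0.58581498 -0.09996684  0.00286969]
358 174 [ 0.58192322 -0.18056082  0.00106641]
335 187 [ 0.53693528 -0.09882199 -0.00061002]
292 222 [0.41651707 0.05378766 0.00080706]
309 207 [ 4.67747799e-01 -6.15385112e-03  2.28643929e-04]
212 186 0.1392411567899079 [0.52327554 0.31443117 0.13423705]
236 191 0.11916112843711413 [0.51025778 0.24080105 0.11038702]
211 212 0.12157883239017186 [0.44324014 0.3184041  0.12141061]
234 213 0.10741460762904165 [0.44129957 0.24781529 0.09903465]
223 201 0.07608869634250714 [0.4829106  0.28502289 0.07275696]
```

View pics/topz.png

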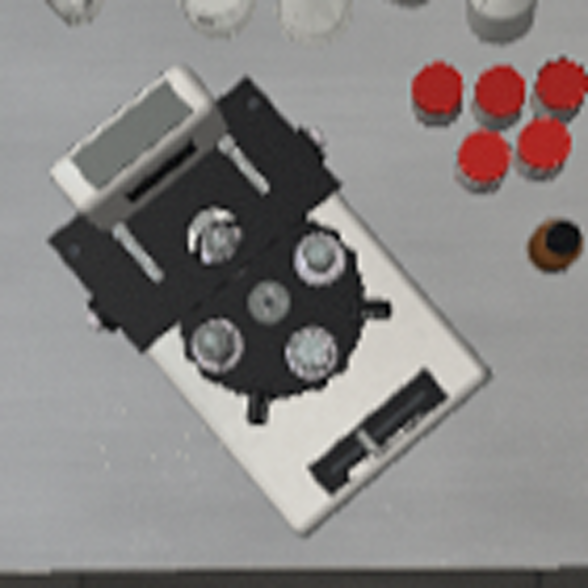

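View pics/scz.png

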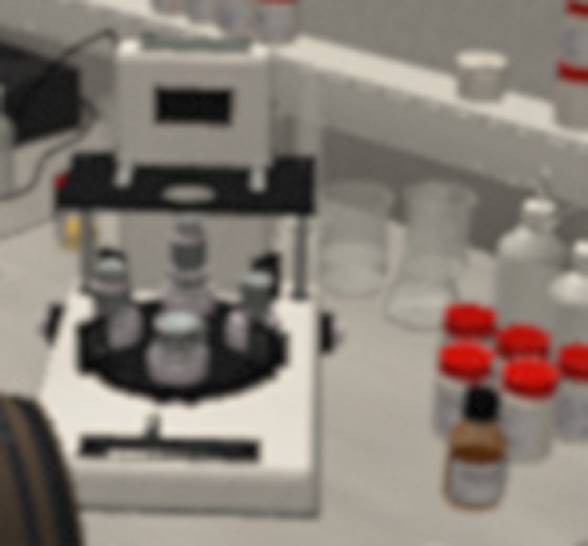

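```bash
python3 - <<'E'
from h import *
c=cam('top'); im=c['color'];
px=lambda x,y:(x/4.2+160-0.38,y/4.2+130-0.38)
hub=ray(c,*px(268,302),.072); print('hub',hub)
fl=ray(c,*px(312,352),.100); rl=ray(c,*px(220,238),.134)
ll=ray(c,*px(217,344),.118); rr=ray(c,*px(320,255),.110)
for n,a in zip('FRLr',(fl,rl,ll,rr)): print(n,a,np.linalg.norm((a-hub)[:2]),np.arctan2(*(a-hub)[[1,0]]))
# base outline: hsv white low sat, contour
hsv=cv2.cvtColor(im,cv2.COLOR_RGB2HSV); m=((im.min(2)>200)).astype(np.uint8); 
P=cloud(c); m2=((P[...,2]>.035)&(P[...,2]<.055)).astype(np.uint8)
m2[:, :160]=0;m2[:,290:]=0;m2[:140]=0
m2[:,:]=cv2.morphologyEx(m2,cv2.MORPH_OPEN,np.ones((3,3)))
pts=P[m2>0][:,:2].astype(np.float32); print(len(pts),cv2.minAreaRect(pts*1000))
# corners of base front
for q in [(490,375),(305,535)]: print('corner',ray(c,*px(*q),.045))
for q in [(370,443),(432,373),(325,483),(446,392),(308,468)]: print('dim',ray(c,*px(*q),.0465), ray(c,*px(*q),.0675))
for q in [(258,410),(377,308)]:
  w=ray(c,*px(*q),.104); print('rib',w,np.linalg.norm((w-hub)[:2]),np.arctan2(*(w-hub)[[1,0]]))
s=cam('scene')
px2=lambda x,y:(x/4.2+190-0.38,y/4.2+115-0.38)
for q,z in [((155,418),.0675),((152,437),.0475),((180,322),.100)]: print('sc',ray(s,*px2(*q),z))
E
```

```text
hub [0.48126011 0.28367646 0.072     ]
F [0.43985975 0.24806692 0.1       ] 0.0546079594081405 -2.4312489381974838
R [0.52240872 0.31444829 0.134     ] 0.051382037761511894 0.6421055063746828
L [0.44500424 0.31790581 0.118     ] 0.049861174874961924 2.3849374837512496
r [0.51245129 0.24141635 0.11      ] 0.05252434346189061 -0.934970285635191
2022 ((437.040283203125, 245.44761657714844), (191.60394287109375, 199.8137664794922), 40.24818801879883)
corner [0.42481294 0.11033457 0.045     ]
corner [0.30152133 0.2565186  0.045     ]
dim [0.37222931 0.20542315 0.0465    ] [0.3718187  0.20512195 0.0675    ]
dim [0.42667399 0.15615777 0.0465    ] [0.42532857 0.15670246 0.0675    ]
dim [0.34147847 0.24078321 0.0465    ] [0.34159585 0.23987488 0.0675    ]
dim [0.41162931 0.14530955 0.0465    ] [0.4105422 0.1460405 0.0675   ]
dim [0.35320169 0.25405795 0.0465    ] [0.35311778 0.25292169 0.0675    ]
rib [0.39635725 0.28838984 0.104     ] 0.08503359497825021 3.086134557735926
rib [0.47245629 0.19865898 0.104     ] 0.0854720905004278 -1.6739815829749973
sc [0.3781201  0.20941912 0.0675    ]
sc [0.38326249 0.21762943 0.0475    ]
sc [0.44491515 0.25121912 0.1       ]
```

```bash
cat >> h.py <<'E'
TH=0.702; HUB=np.array([.4813,.2837])
def m2w(x,y):
    return HUB+np.array([np.cos(TH)*x-np.sin(TH)*y,np.sin(TH)*x+np.cos(TH)*y])
def w2m(p):
    d=np.array(p)[:2]-HUB; return np.array([np.cos(TH)*d[0]+np.sin(TH)*d[1],-np.sin(TH)*d[0]+np.cos(TH)*d[1]])
def downq(yaw): # x tool down, z tool (jaw) along yaw
    x=np.array([0,0,-1.]); z=np.array([np.cos(yaw),np.sin(yaw),0]); y=np.cross(z,x)
    return R.from_matrix(np.stack([x,y,z],1))
def plan(pos,yaw):
    s=readout.get_state(); r0=R.from_quat(s['tcp_rot']); zz=r0.as_matrix()[:,2]
    print('t',s['time'],'pos',np.round(s['eef_pos'],4),'q',np.round(s['qpos'],3),'jawyaw',round(np.arctan2(zz[1],zz[0]),3),'open',round(s['opening'],3),'F',np.round(s['contact_force'],1),'mic',np.round(w2m(s['eef_pos']),4))
    for k in(0,np.pi):
        rv=(downq(yaw+k)*r0.inv()).as_rotvec(); print('turn',np.round(rv,3),'shift mm',np.round((np.array(pos)-s['eef_pos'])*1000,1))
E
python3 - <<'E'
from h import *
p=m2w(-.130,.0105)
plan([*p,.12],TH+np.pi/2)
c=cam('top');
print('dish',ray(c,334.9,172.9,.016),'jar',ray(c,358.3,185.6,.052),'amber',ray(c,291.6,187.6,.084),'glass',ray(c,333,207,.04),'pot',ray(c,309,222.3,.033))
im=c['color'][150:240,280:380]
cv2.imwrite('pics/dish.png',cv2.resize(im[:,:,::-1],None,fx=6,fy=6,interpolation=cv2.INTER_CUBIC))
E
```

```text
t 0.3 pos [0.2018 0.6439 0.2309] q [ 1.117  0.287  1.577  0.     1.279 -0.15 ] jawyaw 1.267 open 1.002 F [-0.1  0.6 -0.2] mic [0.0192 0.4555]
turn [1.000e-03 0.000e+00 1.006e+00] shift mm [ 173.5 -436.1 -110.9]
turn [ 0.000e+00 -1.000e-03 -2.136e+00] shift mm [ 173.5 -436.1 -110.9]
dish [ 0.58370707 -0.09665148  0.016     ] jar [ 0.53319446 -0.16489157  0.052     ] amber [0.52358401 0.06131873 0.084     ] glass [ 0.46333816 -0.08032606  0.04      ] pot [4.13315885e-01 3.61933517e-04 3.30000000e-02]
```

View pics/dish.png

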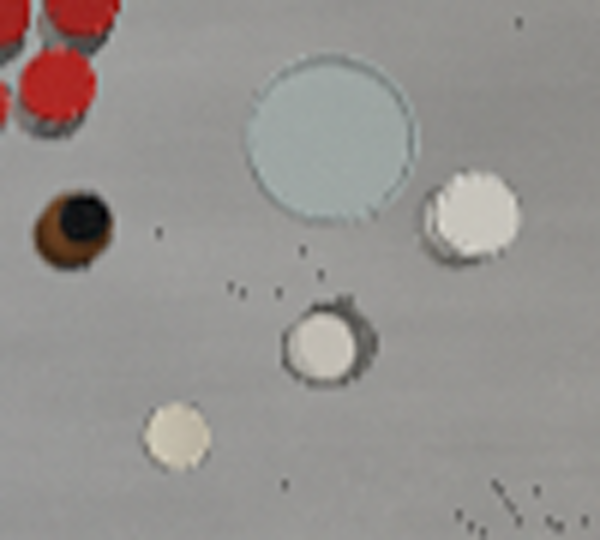

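Request:
move_arm(commands=[[0,0,-0.15,20,-40,0,0],[0,0,-0.3,40,-80,0,40],[0,0,-0.45,55,-120,0,80],[0,0,-0.6,70,-160,0,130],[0,0,-0.75,85,-200,0,150],[0,0,-0.9,100,-240,0,150],[0,0,-1.05,115,-280,0,150],[0,0,-1.2,130,-320,0,150],[0,0,-1.35,145,-360,0,150],[0,0,-1.5,160,-400,0,150],[0,0,-1.65,173,-436,-10,150],[0,0,-1.8,173,-436,-40,150]], newtons=30)

```text
time: 1.55
eef_pos: [0.3786, 0.2053, 0.1942]
tcp_rot: [0.192, 0.678, -0.189, 0.684]
contact_force: [1.6, 0.1, -0.4]
opening: 0.414
```

```bash
python3 - <<'E'
from h import *
plan([*m2w(-.130,.0105),.09],TH+np.pi/2)
E
```

```text
t 1.55 pos [0.3786 0.2053 0.1942] q [ 2.610e-01 -2.510e-01  2.191e+00 -1.000e-03  1.192e+00  8.060e-01] jawyaw -0.545 open 0.414 F [ 1.6  0.1 -0.4] mic [-0.129   0.0065]
turn [-0.013 -0.     2.818] shift mm [  -3.4    2.4 -104.2]
turn [-0.     0.009 -0.324] shift mm [  -3.4    2.4 -104.2]
```

Request:
move_arm(commands=[[0,0.009,-0.15,-3,2,-40,150],[0,0.009,-0.324,-3,2,-80,150],[0,0.009,-0.324,-3,2,-104,150],[0,0.009,-0.324,-3,2,-104,150],[0,0.009,-0.324,-3,2,-104,150]])

```text
time: 2.05
eef_pos: [0.3759, 0.2074, 0.0907]
tcp_rot: [0.297, 0.642, -0.297, 0.642]
contact_force: [0.2, 0.8, 0.3]
opening: 0.412
```

```bash
python3 - <<'E'
from h import *
plan([*m2w(-.130,.0105),.051],TH+np.pi/2)
c=cam('top');s=cam('scene')
def z(c,a,n,f=4.2): cv2.imwrite('pics/'+n,cv2.resize(c['color'][a[0]:a[1],a[2]:a[3],::-1],None,fx=f,fy=f,interpolation=cv2.INTER_CUBIC))
z(c,(130,270,160,300),'t2.png'); z(s,(115,245,190,330),'s2.png')
E
```

```text
t 2.05 pos [0.3759 0.2074 0.0907] q [ 0.267 -0.097  2.27   0.     0.969  1.135] jawyaw -0.868 open 0.412 F [0.2 0.8 0.3] mic [-0.1297  0.0098]
turn [ 0.    -0.     3.141] shift mm [ -0.6   0.3 -39.7]
turn [-0.    -0.    -0.001] shift mm [ -0.6   0.3 -39.7]
```

View pics/t2.png

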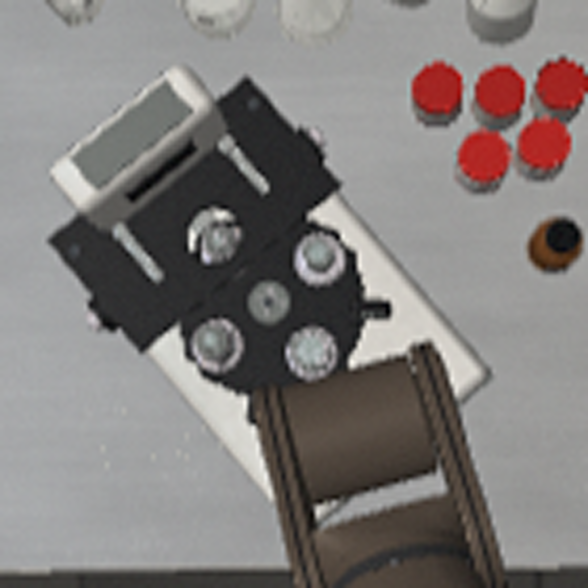

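View pics/s2.png

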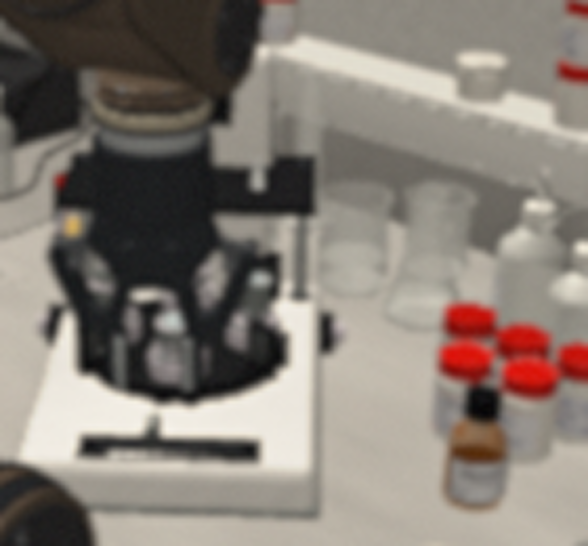

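The open fingers (120 and 185) straddle the fin (153,430). I'll lower the tool and close on it.

Request:
move_arm(commands=[[0,0,0,0,0,-20,150],[0,0,0,0,0,-39,150],[0,0,0,0,0,-39,150],[0,0,0,0,0,-39,255],[0,0,0,0,0,-39,255],[0,0,0,0,0,-39,255],[0,0,0,0,0,-39,255]], newtons=25)

```text
time: 2.85
eef_pos: [0.3784, 0.2083, 0.055]
tcp_rot: [0.299, 0.64, -0.296, 0.643]
contact_force: [-1.7, 0.0, 6.5]
opening: 0.106
```

```bash
python3 - <<'E'
from h import *
plan([*m2w(-.130,-.037),.051],TH+np.pi/2)
E
```

```text
t 2.85 pos [0.3784 0.2083 0.055 ] q [ 2.670e-01 -2.600e-02  2.283e+00  1.000e-03  8.780e-01  1.135e+00] jawyaw -0.868 open 0.106 F [-1.7  0.   6.5] mic [-0.1273  0.0089]
turn [-1.000e-02 -3.000e-03  3.141e+00] shift mm [ 27.6 -36.8  -4. ]
turn [-0.002  0.006 -0.001] shift mm [ 27.6 -36.8  -4. ]
```

Request:
move_arm(commands=[[0,0,0,7,-8,1,255],[0,0,0,13,-15,1,255],[0,0,0,19.5,-23,1,255],[0,0,0,26,-30.5,1,255],[0,0,0,28,-33,1,255],[0,0,0,28,-33,1,255]])

```text
time: 3.45
eef_pos: [0.4063, 0.1748, 0.0552]
tcp_rot: [0.299, 0.64, -0.296, 0.643]
contact_force: [2.6, 2.6, -13.0]
opening: 0.103
```

```bash
python3 - <<'E'
from h import *
plan([*m2w(-.130,-.037),.051],TH+np.pi/2)
s=cam('scene')
def z(c,a,n,f=4.2): cv2.imwrite('pics/'+n,cv2.resize(c['color'][a[0]:a[1],a[2]:a[3],::-1],None,fx=f,fy=f,interpolation=cv2.INTER_CUBIC))
z(s,(165,245,190,330),'s3.png',5.5)
E
```

```text
t 3.45 pos [0.4063 0.1748 0.0552] q [ 1.750e-01 -1.000e-03  2.259e+00  2.000e-03  8.790e-01  1.044e+00] jawyaw -0.87 open 0.103 F [  2.6   2.6 -13. ] mic [-0.1276 -0.0347]
turn [ 0.008  0.004 -3.141] shift mm [-0.4 -3.3 -4.2]
turn [-0.003  0.005  0.001] shift mm [-0.4 -3.3 -4.2]
```

View pics/s3.png

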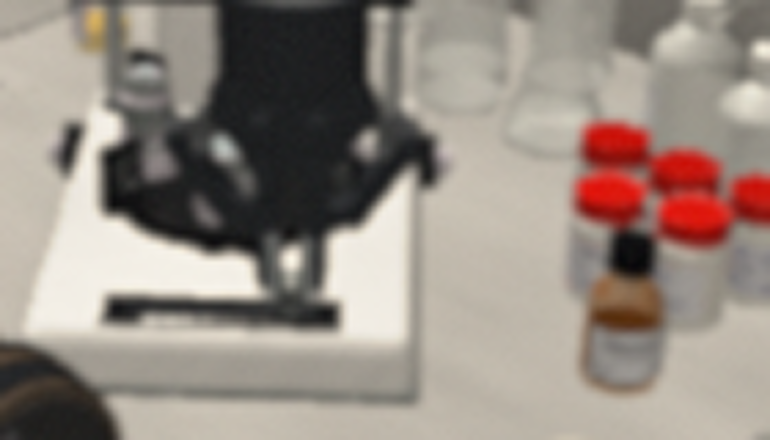

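Request:
move_arm(commands=[[0,0,0,1.5,-2,-1,255],[0,0,0,3,-3.5,-1,255],[0,0,0,3,-3.5,-1,255]])

```text
time: 3.8
eef_pos: [0.4065, 0.1745, 0.055]
tcp_rot: [0.302, 0.643, -0.296, 0.638]
contact_force: [-10.6, 16.8, 3.4]
opening: 0.108
```

```bash
python3 - <<'E'
from h import *
plan([*m2w(-.130,-.037),.051],TH+np.pi/2)
E
```

```text
t 3.8 pos [0.4065 0.1745 0.055 ] q [1.690e-01 2.000e-03 2.256e+00 1.300e-02 8.860e-01 1.034e+00] jawyaw -0.873 open 0.108 F [-10.6  16.8   3.4] mic [-0.1276 -0.0351]
turn [-0.006  0.015 -3.137] shift mm [-0.6 -3.  -4. ]
turn [-0.01  -0.004  0.004] shift mm [-0.6 -3.  -4. ]
```

Request:
move_arm(commands=[[0,0,0,0,0,0,150],[0,0,0,0,0,0,150],[0,0,0,0,0,0,150],[0,0,0,0,0,50,150],[0,0,0,0,0,100,150],[0,0,-0.15,0,25,100,150],[0,0,-0.3,-5,60,100,150],[0,0,-0.45,-8,90,100,150],[0,0,-0.6,-8,116,100,150],[0,0,-0.75,-8,116,100,150],[0,0,-0.78,-8,116,100,150]])

```text
time: 4.9
eef_pos: [0.399, 0.2909, 0.1556]
tcp_rot: [0.524, 0.479, -0.517, 0.478]
contact_force: [0.1, -0.4, -0.2]
opening: 0.406
```

```bash
python3 - <<'E'
from h import *
a=np.deg2rad(135)
plan([*m2w(.083*np.cos(a),.083*np.sin(a)),.076],TH+a+np.pi/2)
c=cam('top');s=cam('scene')
def z(c,a,n,f=4.2): cv2.imwrite('pics/'+n,cv2.resize(c['color'][a[0]:a[1],a[2]:a[3],::-1],None,fx=f,fy=f,interpolation=cv2.INTER_CUBIC))
z(s,(115,245,190,330),'s4.png'); z(c,(130,270,160,300),'t4.png')
E
```

```text
t 4.9 pos [0.399  0.2909 0.1556] q [ 0.421 -0.045  2.087  0.006  1.092  2.073] jawyaw -1.655 open 0.406 F [ 0.1 -0.4 -0.2] mic [-0.0582  0.0586]
turn [-0.009  0.005  0.001] shift mm [ -0.4  -0.3 -79.6]
turn [ 0.009  0.014 -3.141] shift mm [ -0.4  -0.3 -79.6]
```

View pics/s4.png

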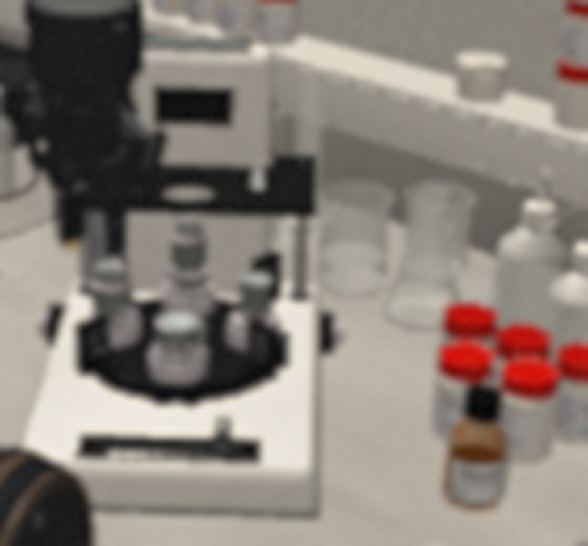

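The dimmer is now at the right end (222,430). I'll go down onto rib_b.

Request:
move_arm(commands=[[-0.01,0.005,0,0,0,-35,150],[-0.01,0.005,0,0,0,-60,150],[-0.01,0.005,0,0,0,-78,150],[-0.01,0.005,0,0,0,-78,150]])

```text
time: 5.4
eef_pos: [0.3974, 0.2889, 0.075]
tcp_rot: [-0.518, -0.479, 0.522, -0.479]
contact_force: [-0.3, -0.8, 0.4]
opening: 0.413
```

```bash
python3 - <<'E'
from h import *
a=np.deg2rad(135)
plan([*m2w(.083*np.cos(a),.083*np.sin(a)),.076],TH+a+np.pi/2)
c=cam('top');s=cam('scene')
def z(c,a,n,f=4.2): cv2.imwrite('pics/'+n,cv2.resize(c['color'][a[0]:a[1],a[2]:a[3],::-1],None,fx=f,fy=f,interpolation=cv2.INTER_CUBIC))
z(s,(115,245,190,330),'s5.png')
E
```

```text
t 5.4 pos [0.3974 0.2889 0.075 ] q [ 4.230e-01  7.900e-02  2.130e+00 -2.000e-03  9.390e-01  2.076e+00] jawyaw -1.652 open 0.413 F [-0.3 -0.8  0.4] mic [-0.0607  0.0582]
turn [ 0.004 -0.005 -0.002] shift mm [1.2 1.7 1. ]
turn [0.008 0.006 3.14 ] shift mm [1.2 1.7 1. ]
```

View pics/s5.png

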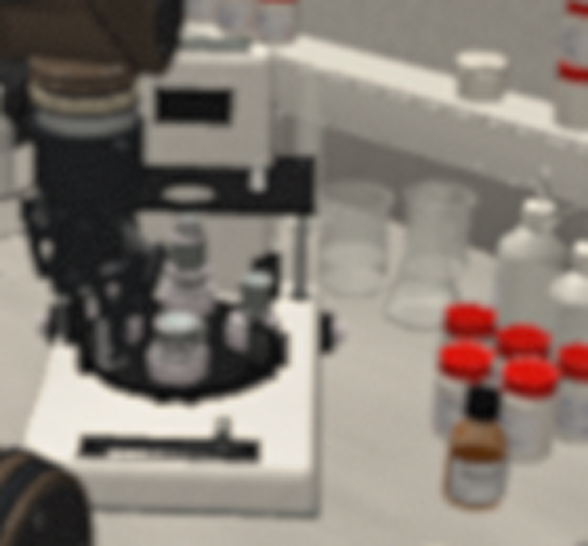

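Request:
move_arm(commands=[[0,0,0,1,1.5,0,200],[0,0,0,1,1.5,0,255],[0,0,0,1,1.5,0,255],[0,0,0,1,1.5,0,255]], newtons=60)

```text
time: 5.9
eef_pos: [0.402, 0.2917, 0.08]
tcp_rot: [0.521, 0.478, -0.519, 0.48]
contact_force: [-0.2, -3.5, 5.5]
opening: 0.128
```

```bash
cat >> h.py <<'E'
def stroke(total=90,n=12):
    s=readout.get_state(); p=np.array(s['eef_pos'][:2])
    print('r',np.linalg.norm(p-HUB),'ang',np.rad2deg(np.arctan2(*(w2m(p)[::-1]))))
    for i in range(1,n+1):
        a=np.deg2rad(total*i/n); q=HUB+R.from_euler('z',a).as_matrix()[:2,:2]@(p-HUB); d=(q-p)*1000
        print(f'[0,0,{a:.3f},{d[0]:.1f},{d[1]:.1f},0,255]')
E
python3 - <<'E'
from h import *
a=np.deg2rad(135)
plan([*m2w(.083*np.cos(a),.083*np.sin(a)),.076],TH+a+np.pi/2)
stroke()
E
```

```text
t 5.9 pos [0.402  0.2917 0.08  ] q [ 0.424  0.077  2.121 -0.003  0.941  2.079] jawyaw -1.653 open 0.128 F [-0.2 -3.5  5.5] mic [-0.0554  0.0573]
turn [ 0.001  0.004 -0.001] shift mm [-3.4 -1.  -4. ]
turn [-6.000e-03  2.000e-03  3.141e+00] shift mm [-3.4 -1.  -4. ]
r 0.07970566070722088 ang 134.04824326687478
[0,0,0.131,-0.4,-10.4,0,255]
[0,0,0.262,0.6,-20.8,0,255]
[0,0,0.393,3.0,-31.0,0,255]
[0,0,0.524,6.6,-40.7,0,255]
[0,0,0.654,11.5,-49.9,0,255]
[0,0,0.785,17.6,-58.4,0,255]
[0,0,0.916,24.7,-66.0,0,255]
[0,0,1.047,32.8,-72.7,0,255]
[0,0,1.178,41.6,-78.2,0,255]
[0,0,1.309,51.1,-82.5,0,255]
[0,0,1.440,61.1,-85.5,0,255]
[0,0,1.571,71.3,-87.3,0,255]
```

Request:
move_arm(commands=[[0,0,0.131,-0.4,-10.4,0,255],[0,0,0.262,0.6,-20.8,0,255],[0,0,0.393,3.0,-31.0,0,255],[0,0,0.524,6.6,-40.7,0,255],[0,0,0.654,11.5,-49.9,0,255],[0,0,0.785,17.6,-58.4,0,255],[0,0,0.916,24.7,-66.0,0,255],[0,0,1.047,32.8,-72.7,0,255],[0,0,1.178,41.6,-78.2,0,255],[0,0,1.309,51.1,-82.5,0,255],[0,0,1.44,61.1,-85.5,0,255],[0,0,1.571,71.3,-87.3,0,255]])

```text
time: 7.1
eef_pos: [0.475, 0.2036, 0.08]
tcp_rot: [0.029, 0.705, -0.027, 0.708]
contact_force: [5.2, -0.7, -4.4]
opening: 0.128
```

```bash
python3 - <<'E'
from h import *
a=np.deg2rad(225)
plan([*m2w(.083*np.cos(a),.083*np.sin(a)),.076],TH+a+np.pi/2)
c=cam('top');s=cam('scene')
def z(c,a,n,f=4.2): cv2.imwrite('pics/'+n,cv2.resize(c['color'][a[0]:a[1],a[2]:a[3],::-1],None,fx=f,fy=f,interpolation=cv2.INTER_CUBIC))
z(s,(115,245,190,330),'s6.png');z(c,(130,270,160,300),'t6.png')
E
```

```text
t 7.1 pos [0.475  0.2036 0.08  ] q [0.207 0.119 2.075 0.003 0.942 0.284] jawyaw -0.079 open 0.128 F [ 5.2 -0.7 -4.4] mic [-0.0565 -0.0571]
turn [-0.004  0.005 -0.004] shift mm [-0.7 -2.6 -4. ]
turn [-0.008 -0.006  3.137] shift mm [-0.7 -2.6 -4. ]
```

View pics/s6.png

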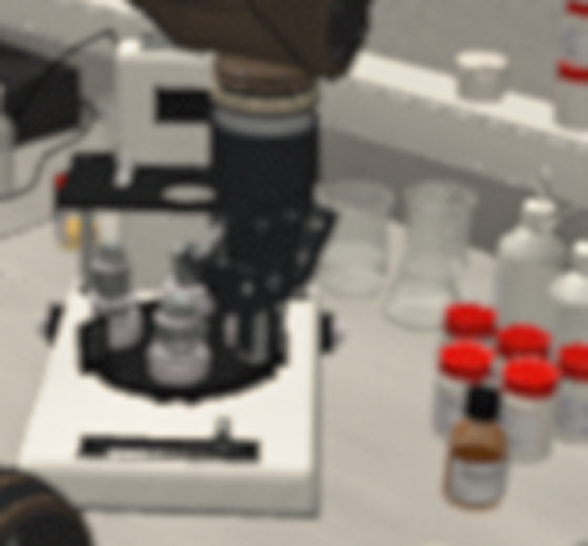

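View pics/t6.png

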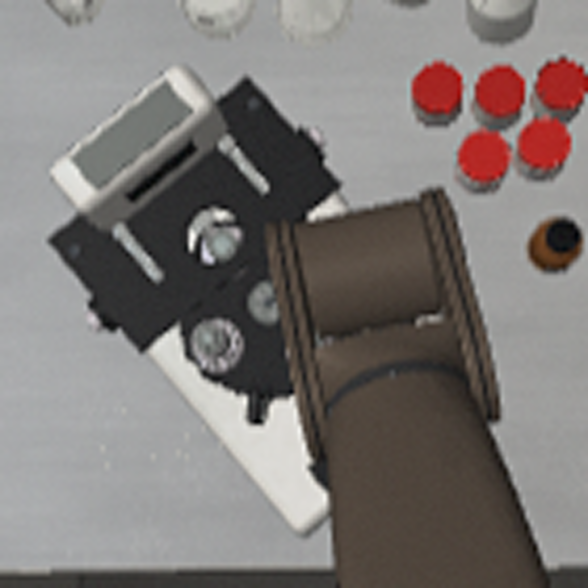

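Request:
move_arm(commands=[[0,0,0,0,0,0,150],[0,0,0,0,0,0,150],[0,0,0,0,0,0,150],[0,0,0,0,0,40,150],[0,0,0,0,0,80,150],[0,0,-0.15,-12,10,80,150],[0,0,-0.3,-24,25,80,150],[0,0,-0.45,-36,40,80,150],[0,0,-0.6,-50,55,80,150],[0,0,-0.75,-62,70,80,150],[0,0,-0.9,-75,87,80,150],[0,0,-1.05,-75,87,80,150]])

```text
time: 8.4
eef_pos: [0.3983, 0.2923, 0.1603]
tcp_rot: [0.381, 0.595, -0.379, 0.598]
contact_force: [0.3, 0.3, 0.0]
opening: 0.409
```

```bash
python3 - <<'E'
from h import *
a=np.deg2rad(135)
plan([*m2w(.083*np.cos(a),.083*np.sin(a)),.076],TH+a+np.pi/2)
E
```

```text
t 8.4 pos [0.3983 0.2923 0.1603] q [ 0.429 -0.047  2.079 -0.003  1.106  1.565] jawyaw -1.135 open 0.409 F [0.3 0.3 0. ] mic [-0.0579  0.0602]
turn [ 0.002  0.004 -0.519] shift mm [  0.3  -1.7 -84.3]
turn [-0.006  0.003  2.622] shift mm [  0.3  -1.7 -84.3]
```

Request:
move_arm(commands=[[0,0,-0.15,0,-1,0,150],[0,0,-0.3,0,-1.5,0,150],[0,0,-0.45,0,-1.5,0,150],[0,0,-0.519,0,-1.5,0,150],[0,0,-0.519,0,-1.5,-40,150],[0,0,-0.519,0,-1.5,-82,150],[0,0,-0.519,0,-1.5,-82,150],[0,0,-0.519,0,-1.5,-82,255],[0,0,-0.519,0,-1.5,-82,255],[0,0,-0.519,0,-1.5,-82,255],[0,0,-0.519,0,-1.5,-82,255]])

```text
time: 9.5
eef_pos: [0.3993, 0.2913, 0.0804]
tcp_rot: [0.522, 0.477, -0.519, 0.481]
contact_force: [-1.8, -1.4, 3.8]
opening: 0.129
```

```bash
python3 - <<'E'
from h import *
a=np.deg2rad(135)
plan([*m2w(.083*np.cos(a),.083*np.sin(a)),.076],TH+a+np.pi/2)
stroke()
s=cam('scene')
def z(c,a,n,f=4.2): cv2.imwrite('pics/'+n,cv2.resize(c['color'][a[0]:a[1],a[2]:a[3],::-1],None,fx=f,fy=f,interpolation=cv2.INTER_CUBIC))
z(s,(115,245,190,330),'s7.png')
E
```

```text
t 9.5 pos [0.3993 0.2913 0.0804] q [ 0.427  0.071  2.127 -0.005  0.939  2.084] jawyaw -1.654 open 0.129 F [-1.8 -1.4  3.8] mic [-0.0577  0.0588]
turn [0.002 0.006 0.   ] shift mm [-0.7 -0.7 -4.4]
turn [ 1.000e-02 -3.000e-03 -3.141e+00] shift mm [-0.7 -0.7 -4.4]
r 0.08239488424323041 ang 134.453644035918
[0,0,0.131,-0.3,-10.8,0,255]
[0,0,0.262,0.8,-21.5,0,255]
[0,0,0.393,3.3,-32.0,0,255]
[0,0,0.524,7.2,-42.0,0,255]
[0,0,0.654,12.3,-51.5,0,255]
[0,0,0.785,18.6,-60.3,0,255]
[0,0,0.916,26.0,-68.1,0,255]
[0,0,1.047,34.4,-74.9,0,255]
[0,0,1.178,43.6,-80.5,0,255]
[0,0,1.309,53.4,-84.9,0,255]
[0,0,1.440,63.8,-88.0,0,255]
[0,0,1.571,74.4,-89.7,0,255]
```

View pics/s7.png

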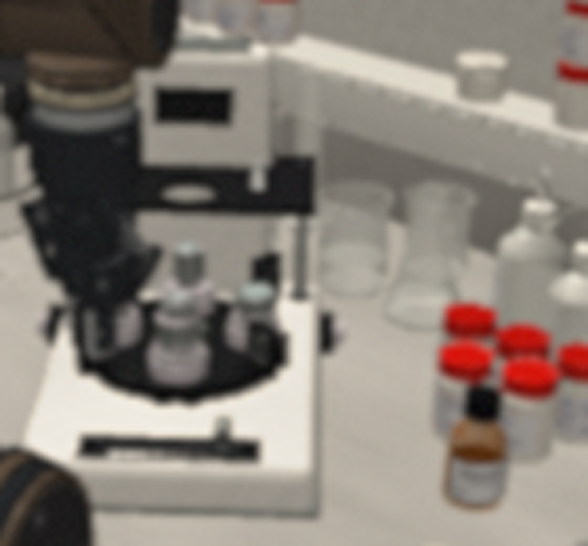

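Request:
move_arm(commands=[[0,0,0.131,-0.3,-10.8,0,255],[0,0,0.262,0.8,-21.5,0,255],[0,0,0.393,3.3,-32.0,0,255],[0,0,0.524,7.2,-42.0,0,255],[0,0,0.654,12.3,-51.5,0,255],[0,0,0.785,18.6,-60.3,0,255],[0,0,0.916,26.0,-68.1,0,255],[0,0,1.047,34.4,-74.9,0,255],[0,0,1.178,43.6,-80.5,0,255],[0,0,1.309,53.4,-84.9,0,255],[0,0,1.44,63.8,-88.0,0,255],[0,0,1.571,74.4,-89.7,0,255]])

```text
time: 10.75
eef_pos: [0.4752, 0.2009, 0.0804]
tcp_rot: [0.03, 0.705, -0.026, 0.708]
contact_force: [3.2, -0.3, -4.8]
opening: 0.124
```

```bash
python3 - <<'E'
from h import *
a=np.deg2rad(225)
plan([*m2w(.083*np.cos(a),.083*np.sin(a)),.16],TH+a+np.pi/2)
E
```

```text
t 10.75 pos [0.4752 0.2009 0.0804] q [0.201 0.116 2.078 0.006 0.942 0.277] jawyaw -0.08 open 0.124 F [ 3.2 -0.3 -4.8] mic [-0.0581 -0.0592]
turn [-0.006  0.005 -0.003] shift mm [-0.8  0.1 79.6]
turn [-0.007 -0.009  3.138] shift mm [-0.8  0.1 79.6]
```

Request:
move_arm(commands=[[0,0,0,0,0,0,150],[0,0,0,0,0,0,150],[0,0,0,0,0,0,150],[0,0,0,0,0,40,150],[0,0,0,0,0,80,150],[0,0,-0.15,0,-20,110,150],[0,0,-0.3,0,-60,110,150],[0,0,-0.45,0,-100,110,150],[0,0,-0.6,0,-140,110,150],[0,0,-0.75,0,-160,110,150]])

```text
time: 11.75
eef_pos: [0.4747, 0.039, 0.191]
tcp_rot: [0.289, 0.643, -0.287, 0.649]
contact_force: [0.1, 0.3, 0.5]
opening: 0.414
```

```bash
python3 - <<'E'
from h import *
plan([*m2w(-.052,0),.17],-1.9)
c=cam('top');s=cam('scene')
def z(c,a,n,f=4.2): cv2.imwrite('pics/'+n,cv2.resize(c['color'][a[0]:a[1],a[2]:a[3],::-1],None,fx=f,fy=f,interpolation=cv2.INTER_CUBIC))
z(s,(115,245,190,330),'s8.png');z(c,(130,270,160,300),'t8.png')
E
```

```text
t 11.75 pos [0.4747 0.039  0.191 ] q [-1.320e-01 -1.290e-01  2.095e+00  2.000e-03  1.167e+00  7.060e-01] jawyaw -0.838 open 0.414 F [0.1 0.3 0.5] mic [-0.163  -0.1826]
turn [ 0.004  0.008 -1.062] shift mm [-33.1 211.1 -21. ]
turn [-0.009  0.005  2.08 ] shift mm [-33.1 211.1 -21. ]
```

View pics/s8.png

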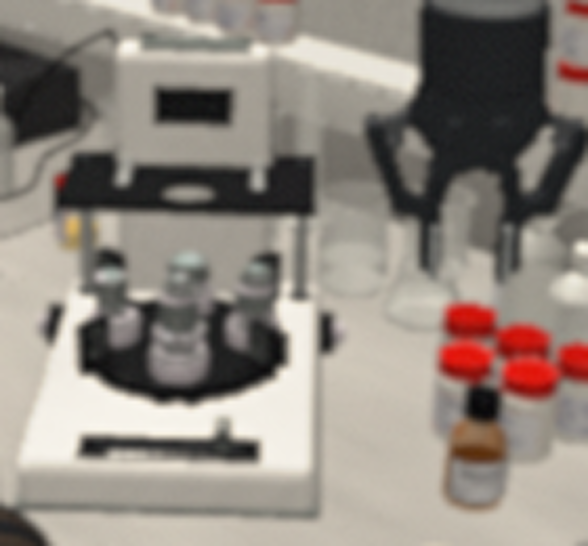

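View pics/t8.png

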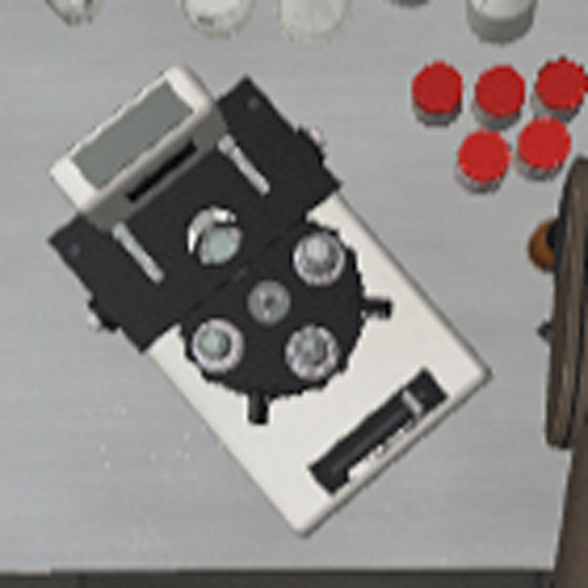

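```bash
python3 - <<'E'
from h import *
c=cam('top');s=cam('scene')
px=lambda x,y:(x/4.2+160-0.38,y/4.2+130-0.38)
px2=lambda x,y:(x/4.2+190-0.38,y/4.2+115-0.38)
print(m2w(-.052,0)); print(ray(c,*px(313,347),.134),ray(c,*px(313,353),.09),ray(s,*px2(186,260),.134))
P=cloud(c).reshape(-1,3); f=m2w(-.052,0)
m=(np.linalg.norm(P[:,:2]-f,axis=1)<.03)&(P[:,2]>.088)&(P[:,2]<.15); print(m.sum(),P[m].mean(0),P[m].max(0),P[m].min(0))
P=cloud(s).reshape(-1,3)
m=(np.linalg.norm(P[:,:2]-f,axis=1)<.03)&(P[:,2]>.088)&(P[:,2]<.15); print(m.sum(),P[m].mean(0),P[m].max(0),P[m].min(0))
E
```

```text
[0.44159528 0.2501212 ]
[0.44086837 0.24557855 0.134     ] [0.43987288 0.24782002 0.09      ] [0.46898666 0.26863676 0.134     ]
89 [0.44102053 0.24856895 0.11746733] [0.45801534 0.26427489 0.13882697] [0.42562337 0.23514128 0.09015099]
167 [0.43480413 0.24509518 0.11127366] [0.45621466 0.26269501 0.13637567] [0.42253176 0.23231073 0.0886135 ]
```

```bash
python3 - <<'E'
from h import *
s=cam('scene'); f=m2w(-.052,0); b=m2w(.052,0)
for p in [(*f,.134),(*f,.1),(*f,.076),(*b,.1),(*b,.134),(*HUB,.072)]:
    q=proj(s,p)[0]; print(p,(q-[190,115]+.38)*4.2)
z=s['color'][155:215,215:260,::-1]; cv2.imwrite('pics/s9.png',cv2.resize(z,None,fx=10,fy=10,interpolation=cv2.INTER_CUBIC))
E
```

```text
(np.float64(0.4415952843995745), np.float64(0.25012120372780866), 0.134) [177.65926292 279.57051676]
(np.float64(0.4415952843995745), np.float64(0.25012120372780866), 0.1) [177.79464527 324.02704559]
(np.float64(0.4415952843995745), np.float64(0.25012120372780866), 0.076) [177.88816186 354.73579611]
(np.float64(0.5210047156004255), np.float64(0.31727879627219135), 0.1) [187.52616525 262.25982355]
(np.float64(0.5210047156004255), np.float64(0.31727879627219135), 0.134) [187.51648135 220.47029695]
(np.float64(0.4813), np.float64(0.2837), 0.072) [182.90597327 326.63264527]
```

View pics/s9.png

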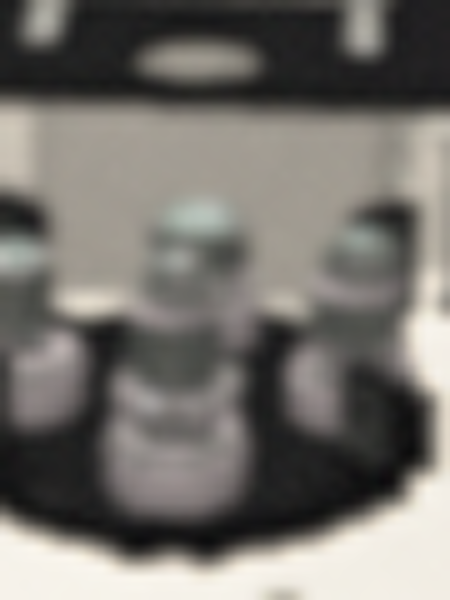

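The long objective stands clicked at the front, with its lens at about (180,265) in the crop. It measures within about 2 mm of the expected change place, so I'll approach it.

Request:
move_arm(commands=[[0,0,-0.15,-5,30,0,110],[0,0,-0.3,-10,60,0,110],[0,0,-0.45,-15,90,0,110],[0,0,-0.6,-20,125,0,110],[0,0,-0.75,-25,160,0,110],[0,0,-0.9,-30,190,0,110],[0,0,-1.06,-33,210,0,110],[0,0,-1.06,-33,210,0,110],[0,0,-1.06,-33,210,0,110]])

```text
time: 12.9
eef_pos: [0.4412, 0.2526, 0.1904]
tcp_rot: [0.572, 0.414, -0.571, 0.419]
contact_force: [0.6, -0.4, -0.6]
opening: 0.566
```

```bash
python3 - <<'E'
from h import *
plan([.4413,.2494,.098],-1.9)
E
```

```text
t 12.9 pos [0.4412 0.2526 0.1904] q [ 0.324 -0.047  2.02  -0.008  1.166  2.209] jawyaw -1.882 open 0.566 F [ 0.6 -0.4 -0.6] mic [-0.0507  0.0021]
turn [ 0.006  0.005 -0.018] shift mm [  0.1  -3.2 -92.4]
turn [-0.007  0.01   3.124] shift mm [  0.1  -3.2 -92.4]
```

Request:
move_arm(commands=[[0.006,0.005,-0.018,0,-3,-20,110],[0.006,0.005,-0.018,0,-3,-50,110],[0.006,0.005,-0.018,0,-3,-75,110],[0.006,0.005,-0.018,0,-3,-93,110],[0.006,0.005,-0.018,0,-3,-93,110]])

```text
time: 13.4
eef_pos: [0.4391, 0.2481, 0.0944]
tcp_rot: [-0.573, -0.412, 0.577, -0.411]
contact_force: [-1.2, 0.5, -0.1]
opening: 0.568
```

```bash
python3 - <<'E'
from h import *
plan([.4413,.2494,.098],-1.9)
s=cam('scene')
z=s['color'][135:215,205:275,::-1]; cv2.imwrite('pics/s10.png',cv2.resize(z,None,fx=7,fy=7,interpolation=cv2.INTER_CUBIC))
E
```

```text
t 13.4 pos [0.4391 0.2481 0.0944] q [ 3.130e-01  7.600e-02  2.091e+00 -1.000e-03  9.820e-01  2.213e+00] jawyaw -1.899 open 0.568 F [-1.2  0.5 -0.1] mic [-0.0552  0.0001]
turn [ 0.003 -0.007 -0.001] shift mm [2.2 1.3 3.6]
turn [0.01  0.004 3.141] shift mm [2.2 1.3 3.6]
```

View pics/s10.png

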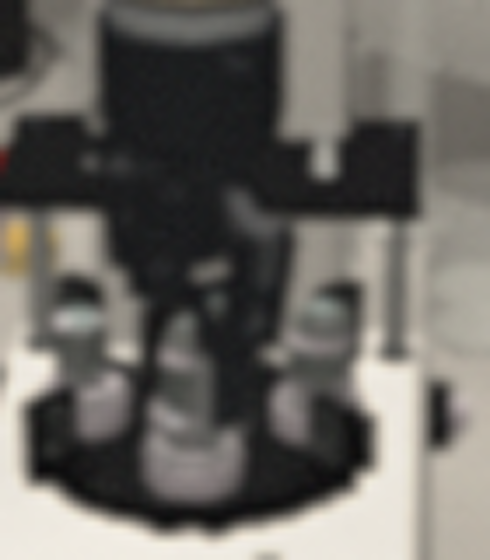

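Request:
move_arm(commands=[[0,0,0,2,1,3.5,110],[0,0,0,2,1,3.5,180],[0,0,0,2,1,3.5,255],[0,0,0,2,1,3.5,255],[0,0,0,2,1,3.5,255],[0,0,0,2,1,3.5,255]], newtons=50)

```text
time: 14.05
eef_pos: [0.4439, 0.2501, 0.1018]
tcp_rot: [-0.575, -0.411, 0.575, -0.412]
contact_force: [0.7, -0.9, 6.4]
opening: 0.298
```

```bash
python3 - <<'E'
from h import *
plan([.4413,.2494,.098],-1.9)
s=cam('scene')
z=s['color'][135:215,205:275,::-1]; cv2.imwrite('pics/s11.png',cv2.resize(z,None,fx=7,fy=7,interpolation=cv2.INTER_CUBIC))
E
```

```text
t 14.05 pos [0.4439 0.2501 0.1018] q [ 3.140e-01  7.200e-02  2.079e+00 -1.000e-03  9.900e-01  2.214e+00] jawyaw -1.899 open 0.298 F [ 0.7 -0.9  6.4] mic [-0.0503 -0.0015]
turn [ 0.001  0.    -0.001] shift mm [-2.6 -0.7 -3.8]
turn [-1.000e-03  1.000e-03  3.141e+00] shift mm [-2.6 -0.7 -3.8]
```

View pics/s11.png

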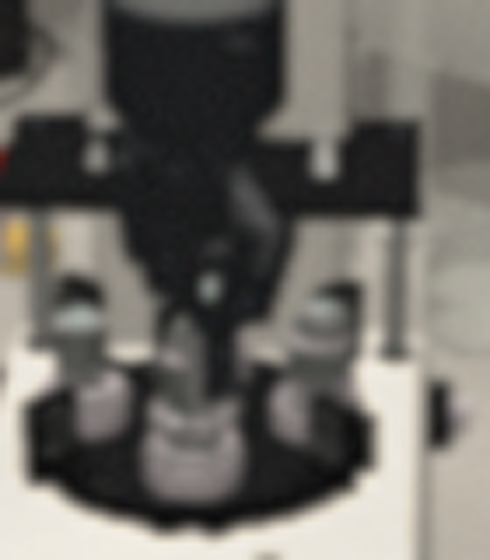

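Request:
move_arm(commands=[[0,0,0.14,0,0,0.2,255],[0,0,0.28,0,0,0.4,255],[0,0,0.42,0,0,0.6,255],[0,0,0.56,0,0,0.8,255],[0,0,0.7,-0.5,0,1.0,255],[0,0,0.84,-0.5,0,1.2,255]])

```text
time: 14.7
eef_pos: [0.4434, 0.2502, 0.1032]
tcp_rot: [0.356, 0.611, -0.355, 0.612]
contact_force: [0.5, -0.3, 0.7]
opening: 0.297
```

```bash
python3 - <<'E'
from h import *
plan([.4413,.2494,.098],-1.9)
print(readout.get_state()['wrist_torque'])
s=cam('scene')
z=s['color'][135:215,205:275,::-1]; cv2.imwrite('pics/s12.png',cv2.resize(z,None,fx=7,fy=7,interpolation=cv2.INTER_CUBIC))
E
```

```text
t 14.7 pos [0.4434 0.2502 0.1032] q [ 0.314  0.069  2.08  -0.     0.992  1.368] jawyaw -1.053 open 0.297 F [ 0.5 -0.3  0.7] mic [-0.0505 -0.0011]
turn [ 0.     0.001 -0.847] shift mm [-2.1 -0.8 -5.2]
turn [-1.000e-03  0.000e+00  2.295e+00] shift mm [-2.1 -0.8 -5.2]
[ 0.06314392 -0.08096397 -0.00988786]
```

View pics/s12.png

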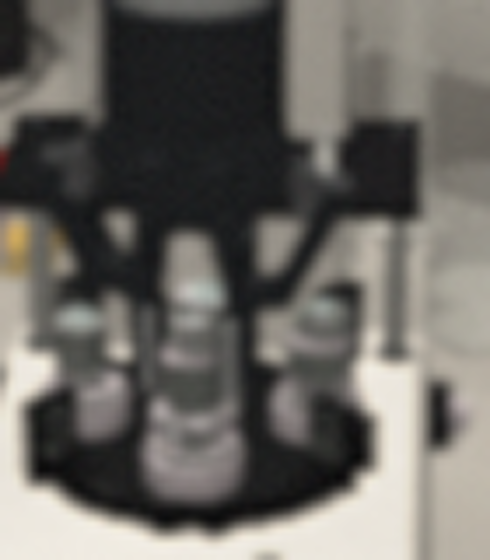

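Request:
move_arm(commands=[[0,0,0.14,0,0,0.2,255],[0,0,0.28,0,0,0.4,255],[0,0,0.42,0,0,0.6,255],[0,0,0.56,0,0,0.8,255],[0,0,0.7,0,0,1.0,255],[0,0,0.84,0,0,1.2,255],[0,0,0.98,0,0,1.4,255],[0,0,1.12,0,0,1.6,255],[0,0,1.26,0,0,1.8,255],[0,0,1.4,0,0,1.8,255],[0,0,1.4,0,0,1.8,255]])

```text
time: 15.85
eef_pos: [0.4427, 0.2502, 0.1044]
tcp_rot: [-0.122, 0.697, 0.123, 0.696]
contact_force: [-1.3, 1.0, -1.3]
opening: 0.292
```

```bash
python3 - <<'E'
from h import *
plan([.4413,.2494,.098],-1.9)
print(readout.get_state()['wrist_torque'])
E
```

```text
t 15.85 pos [0.4427 0.2502 0.1044] q [ 3.14e-01  6.60e-02  2.08e+00  2.00e-03  9.97e-01 -3.60e-02] jawyaw 0.349 open 0.292 F [-1.3  1.  -1.3] mic [-0.0512 -0.0006]
turn [-2.000e-03  0.000e+00 -2.249e+00] shift mm [-1.4 -0.8 -6.4]
turn [-0.    -0.002  0.893] shift mm [-1.4 -0.8 -6.4]
[ 0.13196561  0.04991181 -0.0112797 ]
```

Total turn is about 129°. I'll try a slow lift and watch the force.

Request:
move_arm(commands=[[0,0,0,0,0,2,255],[0,0,0,0,0,4,255],[0,0,0,0,0,6,255]])

```text
time: 16.15
eef_pos: [0.4426, 0.2501, 0.1105]
tcp_rot: [-0.122, 0.697, 0.122, 0.696]
contact_force: [-0.7, 0.9, -1.3]
opening: 0.292
```

```bash
python3 - <<'E'
from h import *
plan([.4413,.2494,.098],-1.9)
s=cam('scene')
z=s['color'][135:215,205:275,::-1]; cv2.imwrite('pics/s13.png',cv2.resize(z,None,fx=7,fy=7,interpolation=cv2.INTER_CUBIC))
E
```

```text
t 16.15 pos [0.4426 0.2501 0.1105] q [ 3.140e-01  5.700e-02  2.076e+00  2.000e-03  1.010e+00 -3.400e-02] jawyaw 0.347 open 0.292 F [-0.7  0.9 -1.3] mic [-0.0512 -0.0006]
turn [-2.000e-03  0.000e+00 -2.247e+00] shift mm [ -1.3  -0.7 -12.5]
turn [-0.    -0.002  0.895] shift mm [ -1.3  -0.7 -12.5]
```

View pics/s13.png

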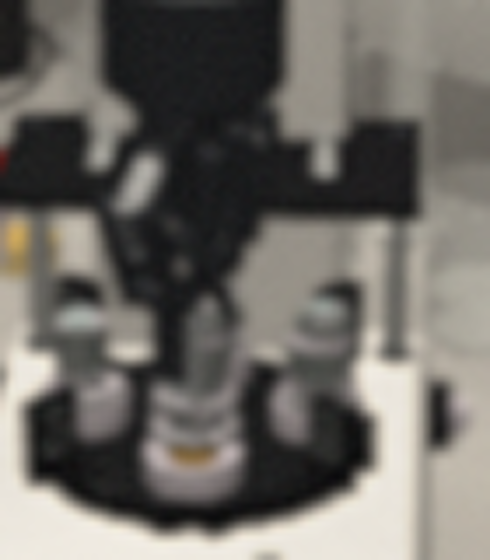

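Request:
move_arm(commands=[[0,0,0,0,0,15,255],[0,0,0,0,0,40,255],[0,0,0,0,0,65,255],[0,0,0,0,0,90,255],[0,0,-0.05,5,-15,90,255],[0,0,-0.1,15,-40,90,255],[0,0,-0.15,28,-70,90,255],[0,0,-0.2,40,-100,90,255],[0,0,-0.25,53,-130,90,255],[0,0,-0.3,65,-160,90,255],[0,0,-0.35,77,-190,90,255],[0,0,-0.4,90,-220,90,255]])

```text
time: 17.4
eef_pos: [0.5329, 0.0287, 0.201]
tcp_rot: [0.02, 0.707, -0.019, 0.706]
contact_force: [0.6, 0.4, -1.1]
opening: 0.291
```

Request:
move_arm(commands=[[0,0,-0.05,12,-30,0,255],[0,0,-0.1,24,-60,0,255],[0,0,-0.15,36,-90,0,255],[0,0,-0.2,45,-110,0,255],[0,0,-0.2,51,-122,0,255],[0,0,-0.2,51,-125,0,255],[0,0,-0.2,51,-125,0,255],[0,0,-0.2,51,-125,0,255]])

```text
time: 18.2
eef_pos: [0.5835, -0.0951, 0.2009]
tcp_rot: [0.09, 0.702, -0.089, 0.701]
contact_force: [0.7, 0.1, -0.9]
opening: 0.293
```

```bash
python3 - <<'E'
from h import *
plan([.5837,-.0967,.09],-.25)
c=cam('top');s=cam('scene')
z=c['color'][140:260,260:400,::-1]; cv2.imwrite('pics/t14.png',cv2.resize(z,None,fx=5,fy=5,interpolation=cv2.INTER_CUBIC))
z=s['color'][155:285,270:410,::-1]; cv2.imwrite('pics/s14.png',cv2.resize(z,None,fx=4.2,fy=4.2,interpolation=cv2.INTER_CUBIC))
E
```

```text
t 18.2 pos [ 0.5835 -0.0951  0.2009] q [-3.340e-01  1.310e-01  1.815e+00  1.000e-03  1.197e+00 -8.000e-02] jawyaw -0.254 open 0.293 F [ 0.7  0.1 -0.9] mic [-0.1666 -0.3552]
turn [-0.002 -0.002  0.004] shift mm [   0.2   -1.6 -110.9]
turn [-2.000e-03  3.000e-03 -3.137e+00] shift mm [   0.2   -1.6 -110.9]
```

View pics/s14.png

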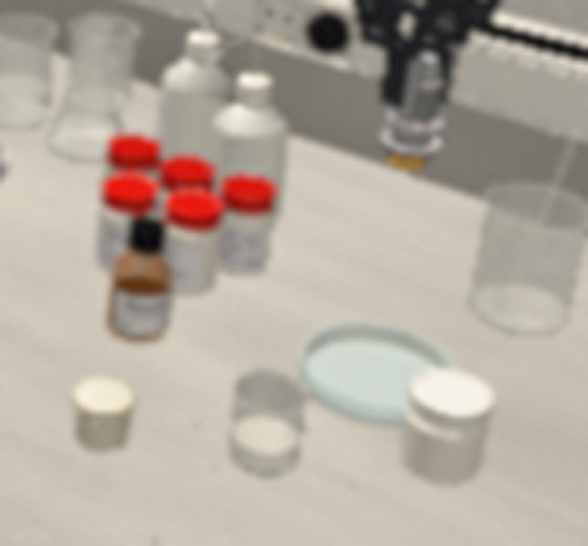

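View pics/t14.png

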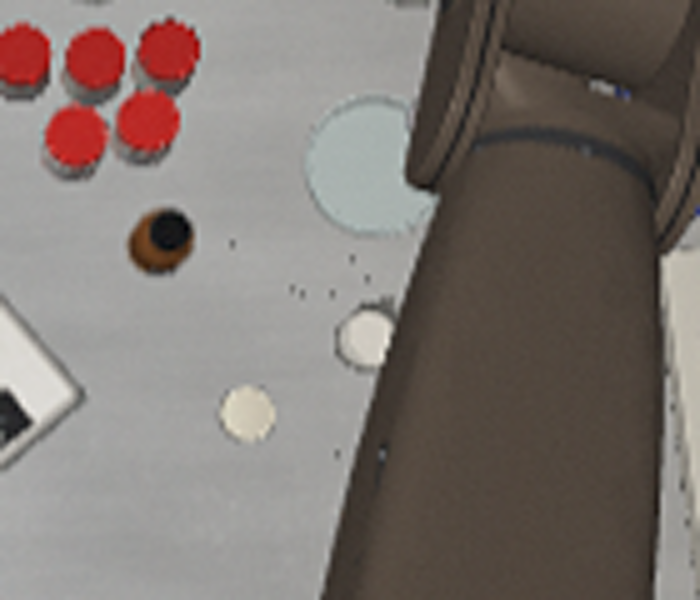

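Request:
move_arm(commands=[[0,0,0,0,-1.5,-30,255],[0,0,0,0,-1.5,-60,255],[0,0,0,0,-1.5,-90,255],[0,0,0,0,-1.5,-115,255],[0,0,0,0,-1.5,-130,255],[0,0,0,0,-1.5,-140,255],[0,0,0,0,-1.5,-148,255],[0,0,0,0,-1.5,-150,255],[0,0,0,0,-1.5,-150,255]])

```text
time: 19.2
eef_pos: [0.5841, -0.0967, 0.0517]
tcp_rot: [0.09, 0.701, -0.089, 0.701]
contact_force: [0.1, -0.9, -1.1]
opening: 0.291
```

```bash
python3 - <<'E'
from h import *
plan([.5837,-.0967,.042],-.25)
s=cam('scene')
print(ray(s,378/4.2+270-.38,366/4.2+155-.38,.012))
z=s['color'][195:285,310:410,::-1]; cv2.imwrite('pics/s15.png',cv2.resize(z,None,fx=6,fy=6,interpolation=cv2.INTER_CUBIC))
E
```

```text
t 19.2 pos [ 0.5841 -0.0967  0.0517] q [-3.360e-01  3.170e-01  1.898e+00  1.000e-03  9.270e-01 -8.200e-02] jawyaw -0.254 open 0.291 F [ 0.1 -0.9 -1.1] mic [-0.1671 -0.3569]
turn [-0.001 -0.     0.004] shift mm [-0.4  0.  -9.7]
turn [-0.000e+00  2.000e-03 -3.137e+00] shift mm [-0.4  0.  -9.7]
[ 0.58949467 -0.09586592  0.012     ]
```

View pics/s15.png

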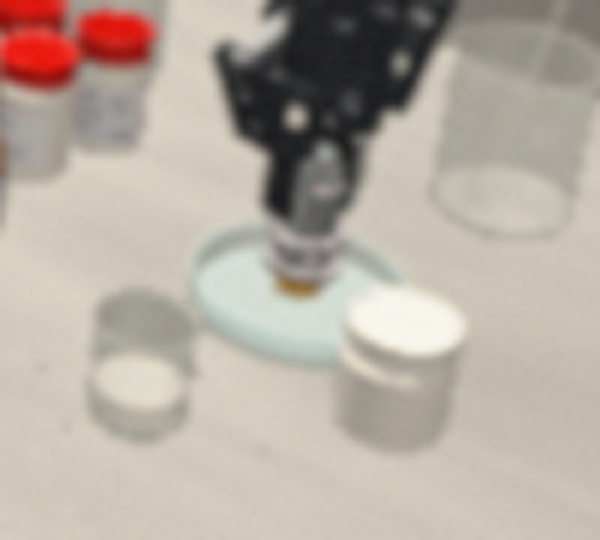

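The objective hangs upright over the middle of the dish, with the mount at (298,287). I'll creep down the last ~10 mm.

Request:
move_arm(commands=[[0,0,0,0,0,-3,255],[0,0,0,0,0,-6,255],[0,0,0,0,0,-7,255],[0,0,0,0,0,-8,255]])

```text
time: 19.65
eef_pos: [0.5842, -0.0968, 0.0439]
tcp_rot: [0.09, 0.701, -0.089, 0.701]
contact_force: [-1.2, -0.0, -1.5]
opening: 0.29
```

```bash
python3 - <<'E'
from h import *
plan([.5837,-.0967,.042],-.25)
E
```

```text
t 19.65 pos [ 0.5842 -0.0968  0.0439] q [-3.36e-01  3.29e-01  1.90e+00  1.00e-03  9.13e-01 -8.20e-02] jawyaw -0.254 open 0.29 F [-1.2 -0.  -1.5] mic [-0.1671 -0.357 ]
turn [-0.001  0.     0.004] shift mm [-0.5  0.1 -1.9]
turn [ 1.000e-03  2.000e-03 -3.137e+00] shift mm [-0.5  0.1 -1.9]
```

Request:
move_arm(commands=[[0,0,0,0,0,-0.8,255],[0,0,0,0,0,-1.6,255],[0,0,0,0,0,-1.6,255]])

```text
time: 19.95
eef_pos: [0.5842, -0.0968, 0.0422]
tcp_rot: [0.09, 0.701, -0.089, 0.701]
contact_force: [-0.0, -0.3, -1.7]
opening: 0.292
```

Request:
move_arm(commands=[[0,0,0,0,0,-0.6,255],[0,0,0,0,0,-1.2,255],[0,0,0,0,0,-1.2,255]])

```text
time: 20.25
eef_pos: [0.5844, -0.0968, 0.042]
tcp_rot: [0.09, 0.701, -0.089, 0.701]
contact_force: [-2.3, 1.1, 5.5]
opening: 0.293
```

Contact with the floor shows (+5.5 N). I'll release.

Request:
move_arm(commands=[[0,0,0,0,0,0,185],[0,0,0,0,0,0,165],[0,0,0,0,0,0,140],[0,0,0,0,0,0,115],[0,0,0,0,0,0,110],[0,0,0,0,0,0,110]])

```text
time: 20.85
eef_pos: [0.5844, -0.0969, 0.042]
tcp_rot: [0.09, 0.701, -0.089, 0.701]
contact_force: [-0.3, -0.5, 0.4]
opening: 0.568
```

```bash
python3 - <<'E'
from h import *
plan([.5837,-.0967,.042],-.25)
s=cam('scene')
z=s['color'][195:285,310:410,::-1]; cv2.imwrite('pics/s16.png',cv2.resize(z,None,fx=6,fy=6,interpolation=cv2.INTER_CUBIC))
E
```

```text
t 20.85 pos [ 0.5844 -0.0969  0.042 ] q [-3.36e-01  3.32e-01  1.90e+00  1.00e-03  9.10e-01 -8.20e-02] jawyaw -0.254 open 0.568 F [-0.3 -0.5  0.4] mic [-0.167  -0.3572]
turn [-0.001  0.     0.004] shift mm [-0.7  0.2  0. ]
turn [ 0.000e+00  2.000e-03 -3.137e+00] shift mm [-0.7  0.2  0. ]
```

View pics/s16.png

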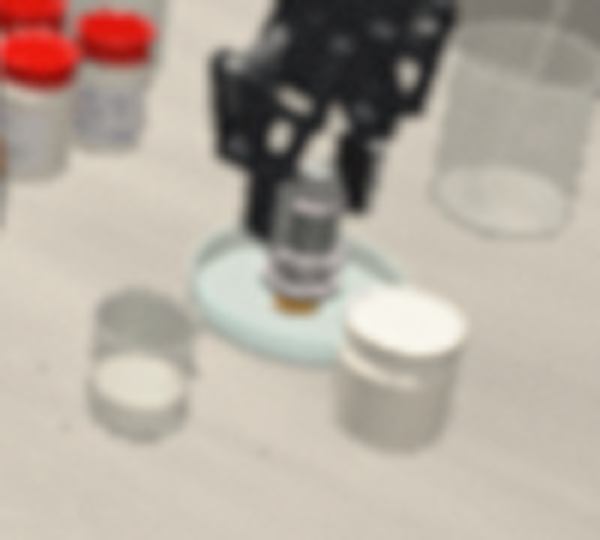

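It stands free between the open fingers. I'll back straight up and then to the side, so the top camera has a clear view.

Request:
move_arm(commands=[[0,0,0,0,0,10,110],[0,0,0,0,0,30,110],[0,0,0,0,0,60,110],[0,0,0,0,0,100,110],[0,0,0,0,0,140,110],[0,0,0,0,40,160,110],[0,0,0,0,85,160,110],[0,0,0,0,130,160,110],[0,0,0,0,160,160,110],[0,0,0,0,160,160,110]])

```text
time: 21.9
eef_pos: [0.5841, 0.0666, 0.203]
tcp_rot: [0.089, 0.701, -0.087, 0.702]
contact_force: [0.5, 0.3, -0.4]
opening: 0.567
```

```bash
python3 - <<'E'
from h import *
plan([.5837,-.0967,.042],-.25)
c=cam('top');s=cam('scene'); save(s,'sF.png'); save(c,'tF.png')
z=s['color'][195:285,310:410,::-1]; cv2.imwrite('pics/s17.png',cv2.resize(z,None,fx=6,fy=6,interpolation=cv2.INTER_CUBIC))
z=c['color'][140:240,280:400,::-1]; cv2.imwrite('pics/t17.png',cv2.resize(z,None,fx=6,fy=6,interpolation=cv2.INTER_CUBIC))
E
```

```text
t 21.9 pos [0.5841 0.0666 0.203 ] q [-0.06   0.12   1.823  0.002  1.197  0.189] jawyaw -0.25 open 0.567 F [ 0.5  0.3 -0.4] mic [-0.0617 -0.2321]
turn [-0.002  0.001 -0.   ] shift mm [  -0.4 -163.3 -161. ]
turn [-2.000e-03 -3.000e-03  3.141e+00] shift mm [  -0.4 -163.3 -161. ]
```

View pics/s17.png

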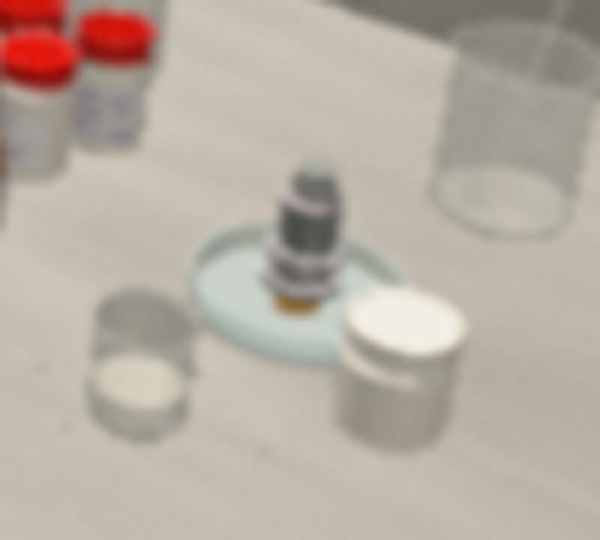

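View pics/t17.png

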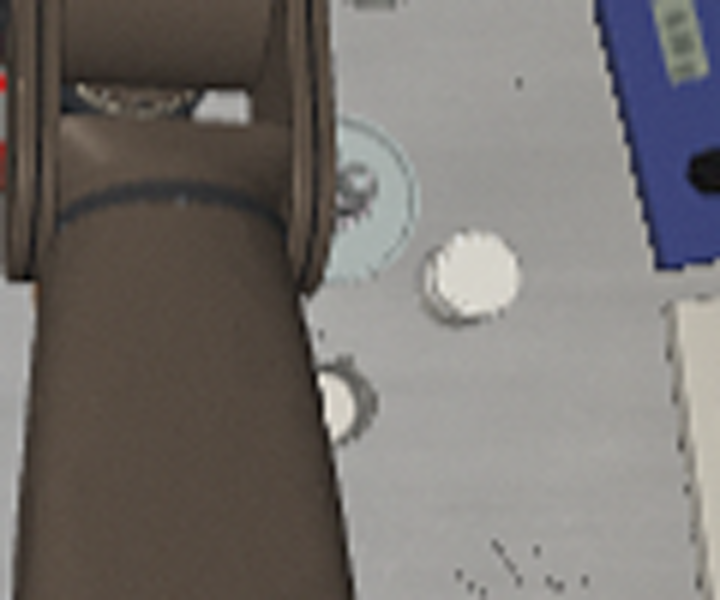

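View pics/sF.png

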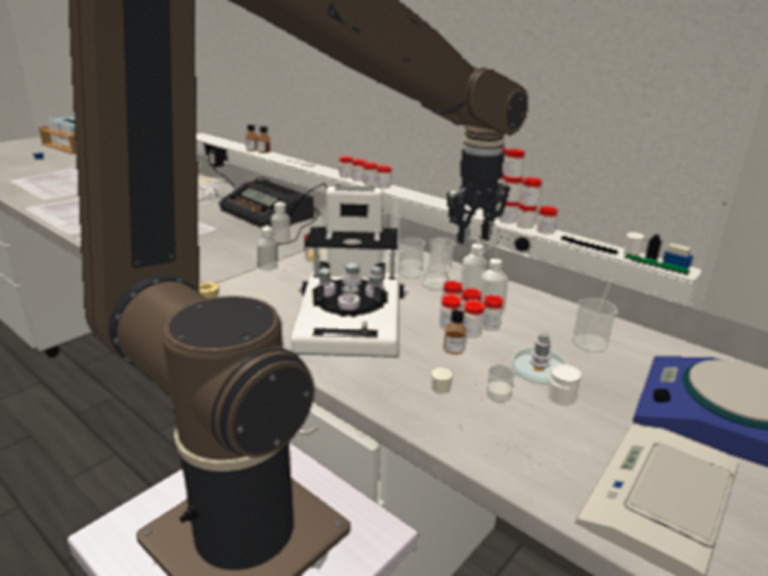

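The objective stands upright near the dish centre (mount at (297,303) in the crop). The dimmer is at the off end (365,325 in the full scene view), the socket is empty at the front, and the bystanders look unmoved. I'll hand it in.

```bash
python3 -c "
from plant import ctrl
print(ctrl.sign_off())"
```

```text
the job is handed in; nothing more can be done
None
```

The long objective is off the microscope and standing upright on its mount near the centre of the glass dish. I handed the job in after about 22 s of the 72 s; the sign-off gave no verdict.

- **Dimmer:** I gripped the fin and slid it until it met its end stop (about 20 N back-force). Later pictures show it still at the off end.
- **Turret:** The long objective started at the rear. I turned the turret 180° anticlockwise in two 90° strokes, gripping only the ribs, and it ended within about 2 mm of the change place.
- **Unscrewing:** One grasp on the barrel and a turn of about 129° freed it. It lifted out with only its own weight showing on the force reading.
- **Setting down:** I lowered it until the floor pushed back with about 5.5 N, then released.

**Last checks:** The scene view shows the objective upright, with the dimmer at off and the other three objectives in place. The bystanders look unmoved, and the gripper is well clear with no contact force. I checked the bystanders and the other three objectives by eye only.

**Disagreements:**
- I measured the microscope's yaw as about 0.70 rad, outside the stated 0.15–0.55. Every view agreed on it, so I used the measured value.
- The two cameras placed the dish about 6 mm apart, against the 32 mm allowed.
- The arm hid part of the dish in the final top view, so the centring there rests on the measured tool position and the scene camera.

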